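Fit the washed knob back on the induction cooker and hold it pressed to switch on

TASK

The induction cooker's control knob has been washed and sits on one of the pegs of the bottle drying rack: lift it up off its peg, turn it so that the flat in its bore matches the flat of the cooker's bare D-shaft, and push it fully home. Then keep it pressed all the way in, as one does to switch this cooker on, and finish while still holding it pressed; leave the saucepan, the cup and the formula container as they stand.

Things in the scene. Friction and masses are not known exactly. Their poses are not given: they have to be found in the camera images.
- knob: Black control knob, loose, 80-130 g. Round skirt diameter 46, 10 mm high; on it a straight finger bar 18 wide (y), 44 long (x), 22 mm high: 32 mm in all. Origin: centre of the skirt's underside, z up. At the start upright on one of the rack's pegs (any of the three), pointer (+x) away from the robot within 65 degrees. Grip across the bar from above, fingertips just over the skirt.
- knob_pointer (a point): Tip of the knob's pointer, at (28, 0, 26) mm in the knob's frame: the +x end of the bar runs out to a point, 6 mm past the bar, and bears a white index line on top.
- knob_bore (a point): Ceiling of the knob's blind D-shaped bore, on its axis, 16 mm above the underside (so the bore is 16 mm deep, open below). Bore radius 6.5 mm; its flat is on the POINTER side (+x), 3.0 mm from the axis. It slides on freely when matched within about 10 degrees; further off it jams or must be forced, which does not count as matched.
- rack: White drying rack, fixed. Drip tray 150 x 290 mm (x, y), rim 20 high; origin: centre of underside. Three wooden pegs at (-30,-95), (30,0), (-30,95) mm: stem diameter 18 up to 100 mm, then a thin tip, diameter 4.4, 12 mm higher. The knob's underside rests on a stem's shoulder at 100 mm, the tip in its bore. Two bottle rings (58 wide, 16 high) lie round the other pegs; two teats on the tray.
- cooker: Portable induction cooker, fixed, 350 x 280 x 62 mm (x, y, z): white housing, dark control panel on the side next to the robot, dark glass plate behind. Origin: centre of its underside. The shaft stands upright in the middle of the level panel, 130 mm from the origin towards -x.
- shaft_tip (a point): Centre of the top of the bare steel D-shaft, 23 mm above the panel, 85 above the bench; z up. Shaft diameter 12, flat 2.5 mm from the axis, top edge chamfered. +x points squarely out of the flat, away from the robot within 55 degrees: the knob fits with its pointer (+x) that way. Home: bore ceiling on the shaft's top, knob origin 16 mm below this point, skirt 7 mm above the panel.
- shaft (a joint): How far the shaft is pressed into the cooker, m: 0 sprung out, 0.004 right in, against a spring of 3.6 N at first and 7.2 N at the stop. The shaft is locked against turning (over 1 N m) at the angle where it was left: it will not turn to suit the knob. An unmatched knob stops with its underside on the shaft's top and merely pushes the shaft in.
- saucepan: Steel saucepan, diameter 160, 70 mm high, black handle to 228 mm from its axis, on the glass plate, its near edge about 100 mm beyond the shaft. Origin: centre of its underside.
- cup: Clear plastic cup, rim diameter 68, 75 mm high, on the high chair's tray to the left. Origin: centre of its underside.
- formula: Formula container with a twist cap, diameter 100, 130 mm high, on the bamboo tray to the right. Origin: centre of its underside.
Things that resemble listed ones, but are neither listed nor needed, are in the scene too. Several things have the shape of the knob; the one meant has the colours described above.

How it is judged:
By the outcome, as a careful person would: the job done as asked, in the order asked, and still so for the second after the job is handed in, while the arm keeps its last pose, push and grip.
It also fails if it takes over 43 s, if anything falls off the work surface, if the arm or the gripper's body presses on something with over 40 N, if the wrist force passes 120 N, or if a joint passes its speed limit or range.

ROBOT

A 7-joint arm with a two-finger parallel gripper is mounted at the origin on the work surface. World frame = base frame: x ahead of the robot, y to its left, z up, the work surface at z = 0. Lengths are in m, angles in rad, forces in N, time in s.
With the tool pointing down it reaches from about 0.425 to 1.025 m from the base axis. Payload 9.4 kg.
Tool frame: the origin (TCP) lies at the very end of the fingers, on their centre line; the grasp point (between the pads) lies 19 mm behind it; z points along the fingers, y is the line along which they close (so a half turn about z gives the same grasp; the last joint's range is limited). The gripper opens to 85 mm and grips with 20 to 120 N. Pads are 22 mm wide; open, the fingers measure 114 mm over their backs; the gripper's body (76 mm by 85 mm) begins 54 mm behind the grasp point. The pads swing forward as they close: fully open they stand 13 mm farther back than shut.
Start: joints at [-1.409, 0.599, -0.003, 1.599, 0.002, 0.943, -0.08], TCP at [0.171, 0.704, 0.231] pointing down, gripper open.
Joint ranges: [-2.57, 2.57], [-0.35, 1.97], [-1.29, 1.29], [0.11, 2.56], [-1.05, 4.19], [0.11, 1.86], [-2.63, 2.63]. Speed limits (rad/s): [2.22, 2.22, 3.01, 3.01, 3.14, 3.14, 3.14].

INTERFACE

Orientations are given as a rotation vector (axis times angle).
In Python, from cell import ctrl, eyes, ticket gives the robot as it stands.
- The arm moves only by the shell command python3 -m crank 'ROWS' [FORCE]. ROWS is a JSON list of rows, 1 to 8 of them, each written [[dx, dy, dz], [rx, ry, rz], opening]: dx, dy, dz in shares of the most that a row can go, 1 being 62.5 mm, then a rotation vector rx, ry, rz in fractions of the full range, 1 being 2 pi rad, then the finger opening in m; each row shifts and turns the commanded pose from where the row before left it, along the tool's axes as they then stand; what a row does not reach is not made up. A row lasts 1/8 s, in which the tool goes at most 0.0625 m and 0.188 rad, less where a joint would pass 70% of its speed; a pose out of reach is approached as far as the arm can. The fingers move at their own pace and stop on an object; FORCE is the grip in N (left out, the last holds). Time passes only in rows, so rows that do not move let the fingers close. It prints the time, the measured TCP pose, the force, the opening and the grip force at its end. No shift or turn number may pass 1 either way. Input that does not fit is refused with a message, and nothing moves.
- ctrl.state(): the state, without advancing time (a new reading comes with each control period).
- eyes.read_camera(name): name is "side" or "top" or "wrist"; returns a dict with "frame" (384x512x3 uint8, blue, green, red), "z_map" (384x512 float32, m along the optical axis (not along the pixel's ray), 0 where there is no reading), "intrinsics" (3x3 intrinsics, pixels), "extrinsics" (4x4, takes a point from camera to world coordinates). Camera axes: x right, y down, z forward; pixel columns grow to the right and rows downward; lengths in m; the calibration is good to about 2 mm. A picture is of the moment at which its call begins.
- ticket.finish_job(): hands the job in; it is judged then, once.
The state is a dict: "time_s": time; "joint_positions": joint angles; "joint_vel": joint speeds; "joint_torque": joint torques, N m; "tool_pos": TCP position; "tcp_rot": TCP orientation; "force": force on the tool from outside, world axes, zero at the start; "ft_torque": the same for the moment, N m; "grip_width": finger opening in m; "grasp_force": force on a finger pad.
Only numpy, scipy, OpenCV 4.12 (cv2) and the standard library are available. Lean on these libraries where they do the work, as an engineer would, in place of code of your own. Each camera call takes 0.05 s, during which the arm holds its last target. There are 200 camera calls.

## Working session

There is one attempt and no reset: what is moved stays moved. The work goes in short steps, Python scripts to look and compute and a shell command to move; the robot and the scene stay as the last step left them, time stands still between calls to the robot, and variables do not carry over. Pictures are saved under pics/ and viewed, at most 10 in all, crops included, and the job is handed in when it is done.

```bash
ls; mkdir -p pics; python3 - <<'E'
from cell import ctrl, eyes
import cv2,numpy as np
s=ctrl.state();print(s)
for n in("top","side"):
    c=eyes.read_camera(n);cv2.imwrite(f"pics/{n}0.png",c["frame"]);np.savez(f"{n}0.npz",**c);print(n,c["intrinsics"],c["extrinsics"])
E
```

```text
pics
{'time_s': 0.0, 'joint_positions': array([-1.40871981,  0.60014766, -0.00258724,  1.60013997,  0.00181069,
        0.94292009, -0.07981164]), 'joint_vel': array([ 6.42356850e-04, -1.19781923e-04,  5.36810886e-04, -4.43292577e-07,
       -1.67793097e-03, -6.63210221e-04,  4.48207110e-04]), 'joint_torque': array([ 1.40986995e-04, -7.76457667e+01,  1.56510338e+00, -2.58010232e+01,
        1.23609471e-02,  9.08036105e-03, -7.98434002e-06]), 'tool_pos': array([0.17135082, 0.70395909, 0.23039646]), 'tcp_rot': array([-3.74031893e-01, -3.11918468e+00,  2.53138189e-03]), 'force': array([1.08164003, 0.15093022, 0.67853811]), 'ft_torque': array([-0.03958045, -0.05979226,  0.04021148]), 'grasp_force': 0.0, 'grip_width': 0.08532712588851392}
top [[412.24074661   0.         263.89052345]
 [  0.         412.24074661 194.40558463]
 [  0.           0.           1.        ]] [[ 0.00448756 -0.99894958  0.04560259  0.45969743]
 [-0.99995083 -0.00407944  0.00903863 -0.01418938]
 [-0.0088431  -0.04564091 -0.99891877  1.59193757]
 [ 0.          0.          0.          1.        ]]
side [[497.83123866   0.         255.24222597]
 [  0.         497.83123866 192.98162867]
 [  0.           0.           1.        ]] [[-0.9645083  -0.1617585   0.20870535  0.18377588]
 [-0.26402503  0.60220267 -0.75342069  1.3022527 ]
 [-0.00381072 -0.78178394 -0.62353777  1.14273562]
 [ 0.          0.          0.          1.        ]]
```

View pics/top0.png

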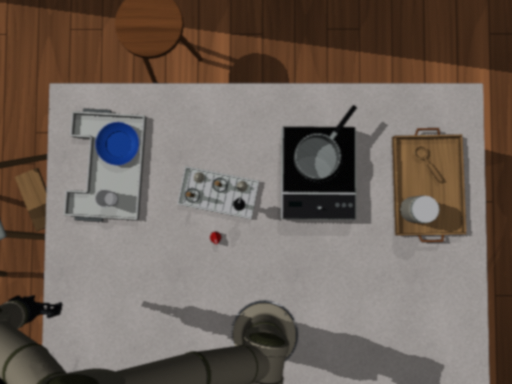

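View pics/side0.png

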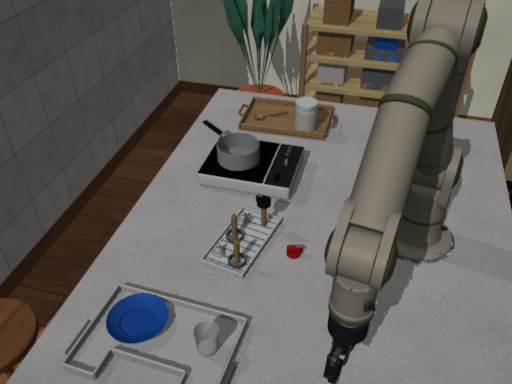

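Top view: the black knob is at (239,204) on the rack's near right peg. The red knob-shaped thing at (215,237) lies on the bench and is the wrong colour. The shaft is at about (319,207) on the cooker panel. I'll confirm in an enlarged crop and measure.

```bash
cat > h.py <<'E'
import numpy as np,cv2
from scipy.spatial.transform import Rotation as R
def ray(c,u,v,z):
    K,E=c["intrinsics"],c["extrinsics"]
    d=E[:3,:3]@np.linalg.solve(K,[u,v,1.]);o=E[:3,3]
    return o+d*(z-o[2])/d[2]
E
python3 - <<'E'
import cv2,numpy as np
from h import *
c=np.load("top0.npz");f=c["frame"]
a=cv2.resize(f[155:255,175:275],(400,400),interpolation=cv2.INTER_CUBIC)
b=cv2.resize(f[190:225,302:337],(400,400),interpolation=cv2.INTER_CUBIC)
cv2.imwrite("pics/crop1.png",np.hstack([a,b]))
print(ray(c,239,204,.125),ray(c,319,207.5,.085))
E
```

```text
[0.49210867 0.08755399 0.125     ] [ 0.48147187 -0.20191456  0.085     ]
```

View pics/crop1.png

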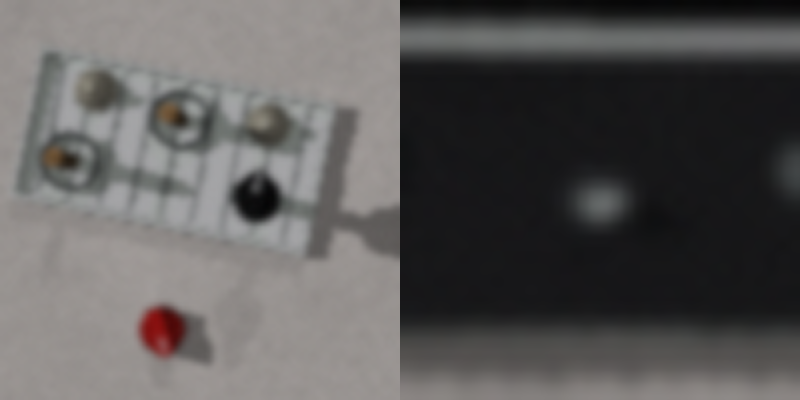

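The crop shows a black knob at (239,204) with its white index line pointing up, away from the robot. It stands on a peg and fits the description. The shaft appears as a grey dot at (319.5,207.5). I'll move in for a wrist-camera look.

Careful with the scale: shifts go in shares of 62.5 mm and turns go in shares of 2 pi rad. That gives: -0.047 m is -0.752, -0.038 m is -0.608.

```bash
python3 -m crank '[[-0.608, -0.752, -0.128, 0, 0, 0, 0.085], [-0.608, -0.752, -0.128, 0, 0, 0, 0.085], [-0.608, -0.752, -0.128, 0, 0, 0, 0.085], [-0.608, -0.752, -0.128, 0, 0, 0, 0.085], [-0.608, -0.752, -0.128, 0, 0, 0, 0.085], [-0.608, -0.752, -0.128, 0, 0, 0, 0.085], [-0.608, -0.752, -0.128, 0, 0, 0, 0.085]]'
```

```text
refused: ROWS must be rows with the three-number parts in brackets of their own. Nothing was moved.
```

The call was refused and nothing moved: it wants rows with the three-number parts in brackets of their own. Same move again in that form.

```bash
python3 -m crank '[[[-0.608, -0.752, -0.128], [0, 0, 0], 0.085], [[-0.608, -0.752, -0.128], [0, 0, 0], 0.085], [[-0.608, -0.752, -0.128], [0, 0, 0], 0.085], [[-0.608, -0.752, -0.128], [0, 0, 0], 0.085], [[-0.608, -0.752, -0.128], [0, 0, 0], 0.085], [[-0.608, -0.752, -0.128], [0, 0, 0], 0.085], [[-0.608, -0.752, -0.128], [0, 0, 0], 0.085]]'; python3 -m crank '[[[-0.608, -0.752, -0.128], [0, 0, 0], 0.085], [[-0.608, -0.752, -0.128], [0, 0, 0], 0.085], [[-0.608, -0.752, -0.128], [0, 0, 0], 0.085], [[-0.608, -0.752, -0.128], [0, 0, 0], 0.085], [[-0.48, -0.8, 0], [0, 0, 0], 0.085], [[0, 0, 0], [0, 0, 0], 0.085]]'
python3 - <<'E'
from cell import ctrl, eyes
import cv2,numpy as np
from h import *
c=eyes.read_camera("wrist");cv2.imwrite("pics/w1.png",c["frame"]);np.savez("w1.npz",**c)
s=ctrl.state();T=R.from_rotvec(s["tcp_rot"]).as_matrix()
print(s["tool_pos"],T,s["joint_positions"]);E=c["extrinsics"];print(T.T@(E[:3,3]-s["tool_pos"]),T.T@E[:3,:3])
E
```

```text
time_s: 0.98
tool_pos: [0.3527, 0.3199, 0.2875]
tcp_rot: [0.374, 3.119, -0.0]
force: [1.9, 0.2, 0.3]
grip_width: 0.0852
grasp_force: 0.0
time_s: 1.72
tool_pos: [0.4733, 0.0431, 0.3193]
tcp_rot: [0.386, 3.117, -0.002]
force: [0.1, 0.9, -0.5]
grip_width: 0.085
grasp_force: 0.0
[0.47274051 0.04565238 0.31912613] [[-9.70566777e-01  2.40831894e-01 -3.61664171e-04]
 [ 2.40832023e-01  9.70566743e-01 -3.66961065e-04]
 [ 2.62643288e-04 -4.43260531e-04 -9.99999867e-01]] [-0.40048589  0.19106136  0.22187643  2.05334857 -0.05287734  0.90286008
  1.17784116]
[ 0.06410234 -0.00231335 -0.14327315] [[-0.00389152 -0.9649569  -0.26237956]
 [ 0.99998929 -0.00309822 -0.00343711]
 [ 0.00250375 -0.26239012  0.96495863]]
```

View pics/w1.png

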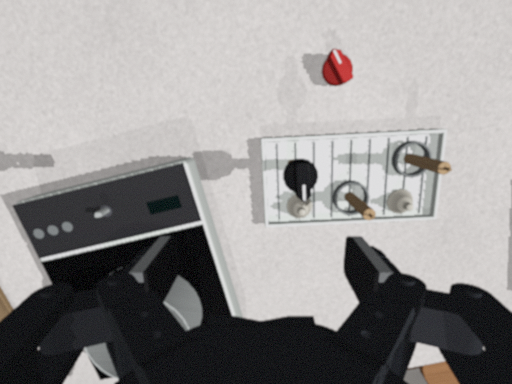

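The wrist view shows the black knob at (300,177) with its index line at (304,190), the shaft at (103,211), and the red decoy at (338,68). I'll move over the shaft for a finer look at the flat.

In the tool's units: -0.048 m is -0.768, 0.03 m is 0.48.

```bash
python3 -m crank '[[[-0.216, -0.768, 0.48], [0, 0, 0], 0.085], [[-0.216, -0.768, 0.48], [0, 0, 0], 0.085], [[-0.216, -0.768, 0.48], [0, 0, 0], 0.085], [[-0.216, -0.768, 0.48], [0, 0, 0], 0.085], [[-0.216, -0.768, 0.48], [0, 0, 0], 0.085], [[0, 0, 0], [0, 0, 0], 0.085]]'
python3 - <<'E'
from cell import ctrl, eyes
import cv2,numpy as np
from h import *
c=eyes.read_camera("wrist");np.savez("w2.npz",**c)
s=ctrl.state();print(s["tool_pos"],s["tcp_rot"])
E=c["extrinsics"];K=c["intrinsics"]
p=E[:3,:3].T@(np.array([.481,-.202,.085])-E[:3,3]);u=K@p/p[2];print(u)
f=c["frame"];x,y=int(u[0]),int(u[1]);x0,y0=max(x-40,0),max(y-40,0);print(x0,y0)
a=cv2.resize(f[y0:y0+80,x0:x0+80],(560,560),interpolation=cv2.INTER_CUBIC)
cv2.imwrite("pics/w2.png",cv2.convertScaleAbs(a,alpha=1.5))
E
```

```text
time_s: 2.52
tool_pos: [0.4803, -0.2038, 0.1671]
tcp_rot: [-0.381, -3.115, 0.001]
force: [-0.5, 0.1, -0.2]
grip_width: 0.0847
grasp_force: 0.0
[ 0.48084711 -0.20170505  0.16802286] [-3.76905162e-01 -3.11610395e+00 -8.59357197e-04]
[263.95994786 199.17482732   1.        ]
223 159
```

View pics/w2.png

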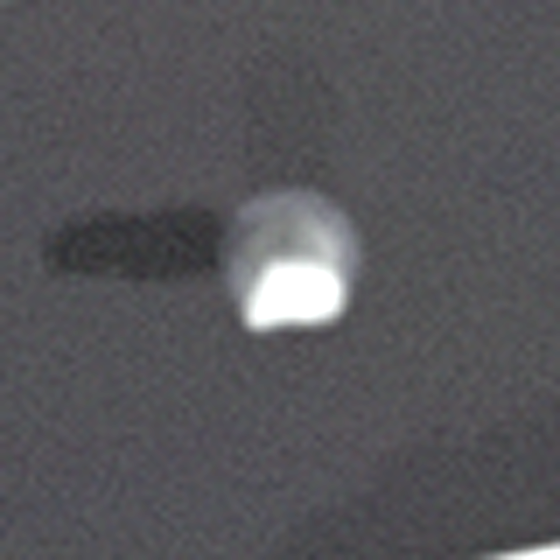

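The crop shows the D-shaped shaft at about image (264,196). Its straight edge is at the bottom, crop (250,328)–(338,322), so the flat faces away from the robot. I'll measure it and the knob's index line numerically.

```bash
python3 - <<'E'
import cv2,numpy as np
from h import *
c=np.load("w2.npz");g=cv2.cvtColor(c["frame"],cv2.COLOR_BGR2GRAY).astype(float);print(c["intrinsics"][0])
print(g[182:210,252:277].astype(int))
# bottom flat edge: sub-pixel half-crossing per column
pts=[]
for u in range(260,271):
    col=g[195:212,u];k=col.argmax();h=(col.max()+g[209,u])/2
    for j in range(k,len(col)-1):
        if col[j]>=h>col[j+1]: pts.append((u,195+j+(col[j]-h)/(col[j]-col[j+1])));break
P=np.array([ray(c,u,v,.085) for u,v in pts]);print(np.round(pts,2).tolist());print(P)
for sl in (slice(None),slice(1,-1),slice(2,-2)):
    m=np.polyfit(P[sl,1],P[sl,0],1);print("flat normal yaw deg",-np.degrees(np.arctan(m[0])))
print("extents",[ray(c,u,v,.085) for u,v in((255.3,194),(274.3,194))])
# knob in w1
c=np.load("w1.npz");g=cv2.cvtColor(c["frame"],cv2.COLOR_BGR2GRAY);s=g[150:215,275:330]
a=cv2.resize(s,None,fx=8,fy=8,interpolation=cv2.INTER_CUBIC);cv2.imwrite("pics/k1.png",cv2.convertScaleAbs(a,alpha=1.3))
E
```

```text
[278.14193449   0.         260.71129771]
[[ 60  56  61  57  58  54  57  51  50  56  54  51  51  57  49  53  46  50
   58  57  56  58  57  59  60]
 [ 52  54  58  59  58  58  51  51  54  54  53  50  59  53  54  50  56  56
   53  56  58  57  59  61  58]
 [ 56  56  61  58  57  57  55  55  52  51  54  48  55  51  52  48  55  54
   55  58  58  58  57  57  55]
 [ 60  59  58  58  55  56  53  49  57  58  59  58  56  61  56  59  53  52
   54  54  57  59  58  59  59]
 [ 56  56  57  56  59  57  58  54  64  66  69  71  74  75  71  73  64  59
   52  55  57  58  56  61  58]
 [ 54  56  56  58  60  58  63  73  75  77  83  86  84  80  81  80  82  70
   64  59  57  55  57  58  60]
 [ 52  54  55  55  59  69  75  83  83  85  85  83  84  89  87  85  83  77
   71  65  60  56  57  54  54]
 [ 38  45  52  54  61  76  79  79  83  85  85  82  87  91  92  93  84  87
   83  81  66  55  59  58  54]
 [ 43  42  49  54  59  70  75  77  79  83  84  85  87  93  99 101  98  89
   92  89  78  64  55  58  55]
 [ 36  39  44  53  63  65  69  71  83  86  89  87  88  96 105 108 110 106
  101  90  83  67  60  56  55]
 [ 40  39
[... 2020 characters left out ...]
268.0, 204.19], [269.0, 203.91], [270.0, 203.6]]
[[ 0.48547049 -0.206558    0.085     ]
 [ 0.48550131 -0.20569138  0.085     ]
 [ 0.48545109 -0.20480506  0.085     ]
 [ 0.48548115 -0.20393905  0.085     ]
 [ 0.48556177 -0.20308582  0.085     ]
 [ 0.48579686 -0.20227065  0.085     ]
 [ 0.48595514 -0.20143672  0.085     ]
 [ 0.48615879 -0.20061391  0.085     ]
 [ 0.48612044 -0.19973262  0.085     ]
 [ 0.48608529 -0.19885259  0.085     ]
 [ 0.48601426 -0.19796445  0.085     ]]
flat normal yaw deg -5.337688805482658
flat normal yaw deg -6.800836232176258
flat normal yaw deg -9.053913124233645
extents [array([ 0.47486213, -0.2079758 ,  0.085     ]), array([ 0.47870169, -0.19250129,  0.085     ])]
```

View pics/k1.png

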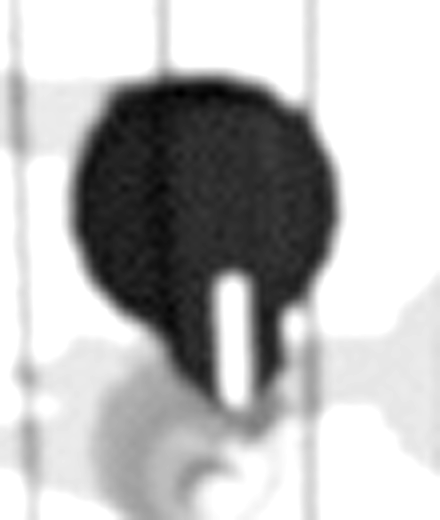

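Knob crop: the white index line runs from about (304,184.4) to (304.6,200.6), and the skirt is centred near (300.5,176). One closer shot of the shaft will tighten the flat's angle.

```bash
python3 -m crank '[[[0, 0, 0.56], [0, 0, 0], 0.085], [[0, 0, 0.56], [0, 0, 0], 0.085], [[0, 0, 0], [0, 0, 0], 0.085]]'
cat > d.py <<'E'
import cv2,numpy as np,sys
from h import *
c=np.load("w3.npz");g=cv2.cvtColor(c["frame"],cv2.COLOR_BGR2GRAY).astype(np.float32)
K,E=c["intrinsics"],c["extrinsics"]
# rectify onto plane z=.085 at 0.1 mm/px, centred (.481,-.202): image up=+x, left=+y
N=240;xs=.481+(N/2-np.arange(N))*1e-4;ys=-.202+(N/2-np.arange(N))*1e-4
Y,X=np.meshgrid(ys,xs);P=np.stack([X,Y,np.full_like(X,.085)],-1)-E[:3,3]
q=P@E[:3,:3]@K.T;m=(q[...,:2]/q[...,2:]).astype(np.float32)
r=cv2.remap(g,m[...,0],m[...,1],cv2.INTER_CUBIC);r=np.clip(r,0,255).astype(np.uint8)
cv2.imwrite("pics/w3.png",cv2.resize(r,(600,600)))
for t in(110,125,140,155,170):
    b=(r>t).astype(np.uint8);n,l,st,ce=cv2.connectedComponentsWithStats(b);k=1+st[1:,4].argmax();w=(l==k)
    cols=np.arange(N)[w.any(0)];top=w.argmax(0)[cols];a,bb=cols[0],cols[-1];L=bb-a
    s=(cols>a+.2*L)&(cols<bb-.2*L)
    f=np.polyfit(cols[s],top[s],1)
    print(t,st[k],ce[k],"yaw",-np.degrees(np.arctan(-f[0]))*-1, top[::8])
E
python3 - <<'E'
from cell import eyes
import numpy as np
np.savez("w3.npz",**eyes.read_camera("wrist"))
E
python3 d.py
```

```text
time_s: 2.95
tool_pos: [0.481, -0.1989, 0.0982]
tcp_rot: [-0.369, -3.116, -0.003]
force: [0.2, -0.5, 0.8]
grip_width: 0.085
grasp_force: 0.0
110 [  69   74  108   78 6168] [121.95363165 108.18369001] yaw -5.85601358542897 [88 75 74 75 77 76 77 78 79 80 81 82 82 86]
125 [  72   76  101   70 4777] [121.93175633 106.26627591] yaw -5.262657544458807 [86 77 77 79 80 80 81 81 82 83 85 86 87]
140 [  77   82   89   50 2461] [121.76513612 103.18325884] yaw -4.683341998921731 [87 82 83 85 87 84 85 87 88 91 93 95]Traceback (most recent call last):
  File "d.py", line 12, in <module>
    b=(r>t).astype(np.uint8);n,l,st,ce=cv2.connectedComponentsWithStats(b);k=1+st[1:,4].argmax();w=(l==k)
                                                                               ~~~~~~~~~~~~~~~^^
ValueError: attempt to get argmax of an empty sequence
```

View pics/w3.png

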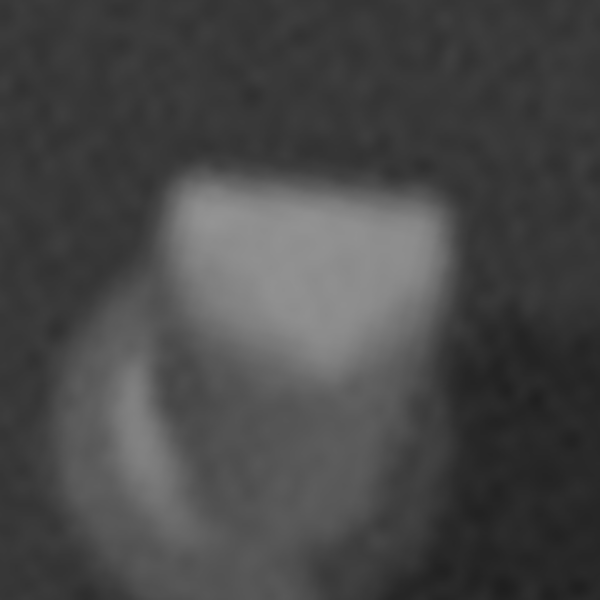

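The rectified view shows the flat's edge running (180,180)–(445,208), so the flat's normal is at yaw ≈ −6°. The shaft axis is at about (0.483, −0.2023). Next, over the knob.

In the tool's units: 0.056 m is 0.896, -0.05 m is -0.8.

```bash
python3 -m crank '[[[0, 0, -0.8], [0, 0, 0], 0.085], [[0.1792, 0.896, -0.24], [0, 0, 0], 0.085], [[0.1792, 0.896, -0.24], [0, 0, 0], 0.085], [[0.1792, 0.896, -0.24], [0, 0, 0], 0.085], [[0.1792, 0.896, -0.24], [0, 0, 0], 0.085], [[0.1792, 0.896, -0.16], [0, 0, 0], 0.085], [[0, 0, 0], [0, 0, 0], 0.085], [[0, 0, 0], [0, 0, 0], 0.085]]'
cat > k.py <<'E'
from cell import ctrl,eyes
import sys
from h import *
tag,z=sys.argv[1],float(sys.argv[2])
c=eyes.read_camera("wrist");np.savez(tag+".npz",**c);s=ctrl.state();p=s["tool_pos"];T=R.from_rotvec(s["tcp_rot"]).as_matrix()
print("tcp",p,"yaw of -x",np.degrees(np.arctan2(-T[1,0],-T[0,0])),"j7",s["joint_positions"][6])
f=c["frame"];K,E=c["intrinsics"],c["extrinsics"];x0=.485;y0=float(sys.argv[3]);N=300
X=x0+(N/2-np.arange(N))*2.5e-4;Y=y0+(N/2-np.arange(N))*2.5e-4
Y,X=np.meshgrid(Y,X);q=(np.stack([X,Y,np.full_like(X,z)],-1)-E[:3,3])@E[:3,:3]@K.T;m=(q[...,:2]/q[...,2:]).astype(np.float32)
r=cv2.remap(f,m[...,0],m[...,1],cv2.INTER_CUBIC);cv2.imwrite(f"pics/{tag}.png",cv2.resize(r,(600,600)))
W=lambda u,v:(round(x0+(N/2-v)*2.5e-4,4),round(y0+(N/2-u)*2.5e-4,4))
g=r.min(2);dark=(r.max(2)<75).astype(np.uint8)
n,l,st,ce=cv2.connectedComponentsWithStats(dark);k=1+st[1:,4].argmax();h=cv2.convexHull(np.argwhere(l==k)[:,::-1].astype(np.int32))
hm=cv2.fillConvexPoly(np.zeros((N,N),np.uint8),h,1);w=((g>120)&(cv2.erode(hm,np.ones((3,3)))>0)).astype(np.uint8)
n,l2,s2,c2=cv2.connectedComponentsWithStats(w)
for i in range(1,n):
    if s2[i,4]>60:
        pt=np.argwhere(l2==i)[:,::-1].astype(np.float32);vx,vy,a,b=cv2.fitLine(pt,cv2.DIST_L2,0,.01,.01).ravel()
        if vy>0:vx,vy=-vx,-vy
        print("white",s2[i],"centre",W(*c2[i]),"yaw",np.degrees(np.arctan2(-vx,-vy)))
print("dark bbox",st[k],"y range",W(st[k][0],0)[1],W(st[k][0]+st[k][2],0)[1])
E
python3 k.py k2 .132 .087
```

```text
time_s: 4.0
tool_pos: [0.4931, 0.0842, 0.2206]
tcp_rot: [0.372, 3.118, 0.001]
force: [-0.9, -0.1, 0.4]
grip_width: 0.085
grasp_force: 0.0
tcp [0.49310292 0.0832448  0.22032074] yaw of -x -13.695982435255797 j7 1.2406697115643557
white [ 133   25   28   75 1280] centre (np.float64(0.5072), np.float64(0.0879)) yaw -9.092174
white [181  55  22  47 246] centre (np.float64(0.5037), np.float64(0.0774)) yaw 23.973196
white [ 80  59  24  28 126] centre (np.float64(0.5053), np.float64(0.1008)) yaw -43.151417
dark bbox [   56    24   156   203 20763] y range 0.1105 0.0715
```

View pics/k2.png

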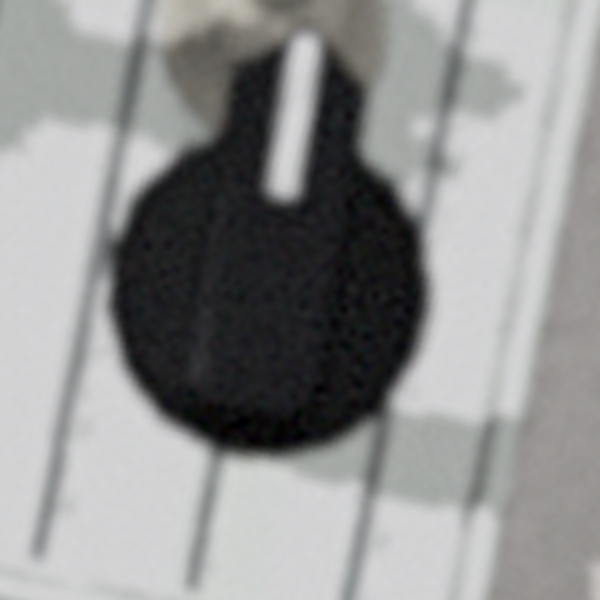

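The index line runs (282,200)→(308,35) in the rectified view, so the knob's yaw is −9°. The skirt centre is about (0.492, 0.0902). I'll align, descend and grip.

In the tool's units: 0.035 m is 0.56, 0.03 m is 0.48, -0.082 rad / 6.2832 = -0.0131.

```bash
python3 -m crank '[[[0.032, 0.112, 0.48], [0, 0, -0.0131], 0.05], [[0, 0, 0.56], [0, 0, 0], 0.05], [[0, 0, 0], [0, 0, 0], 0.05], [[0, 0, 0], [0, 0, 0], 0.05]]'; python3 -c "
from cell import ctrl
from h import *
s=ctrl.state();T=R.from_rotvec(s['tcp_rot']).as_matrix();print(s['tool_pos'],np.degrees(np.arctan2(-T[1,0],-T[0,0])),T[2]);print('to knob',T.T@(np.array([.492,.0902,.112])-s['tool_pos']))"
```

```text
time_s: 4.55
tool_pos: [0.4934, 0.0899, 0.1552]
tcp_rot: [0.249, 3.131, -0.0]
force: [0.4, 0.2, 0.1]
grip_width: 0.0498
grasp_force: 0.0
[0.49341536 0.08988435 0.15521034] -9.10786085489023 [-4.17257072e-04 -1.02189458e-04 -9.99999908e-01]
to knob [1.46550969e-03 9.20467370e-05 4.32097183e-02]
```

In the tool's units: 0.023 m is 0.368, 0.02 m is 0.32.

```bash
python3 -m crank '[[[0.024, 0, 0.368], [0, 0, 0], 0.05], [[0, 0, 0.32], [0, 0, 0], 0.05], [[0, 0, 0], [0, 0, 0], 0.05], [[0, 0, 0], [0, 0, 0], 0.01], [[0, 0, 0], [0, 0, 0], 0.01], [[0, 0, 0], [0, 0, 0], 0.01], [[0, 0, 0], [0, 0, 0], 0.01], [[0, 0, 0], [0, 0, 0], 0.01]]' 50
```

```text
time_s: 5.55
tool_pos: [0.4922, 0.0913, 0.1126]
tcp_rot: [0.246, 3.13, 0.001]
force: [-1.0, -1.2, 7.0]
grip_width: 0.017
grasp_force: 48.6
```

In the tool's units: -0.03 m is -0.48, -0.02 m is -0.32.

```bash
python3 -m crank '[[[0, 0, -0.32], [0, 0, 0], 0.01], [[0, 0, -0.48], [0, 0, 0], 0.01], [[0, 0, -0.48], [0, 0, 0], 0.01], [[0, 0, 0], [0, 0, 0], 0.01], [[0, 0, 0], [0, 0, 0], 0.01]]'; python3 k.py k3 .212 .087
```

```text
time_s: 6.18
tool_pos: [0.4913, 0.0913, 0.1913]
tcp_rot: [0.246, 3.132, 0.0]
force: [-0.3, -0.5, -1.0]
grip_width: 0.0172
grasp_force: 49.2
tcp [0.49109576 0.09122808 0.19086875] yaw of -x -8.970839568585582 j7 1.3186382815994988
white [ 101    0  108  103 4972] centre (np.float64(0.5153), np.float64(0.0861)) yaw -70.45524
white [  3  75  30  35 474] centre (np.float64(0.4993), np.float64(0.1199)) yaw 31.557722
white [ 21 113  35  73 736] centre (np.float64(0.4872), np.float64(0.1144)) yaw 21.91571
white [ 182  117  114  105 3474] centre (np.float64(0.4832), np.float64(0.0635)) yaw -47.396828
dark bbox [    0     0   300   249 44607] y range 0.1245 0.0495
```

View pics/k3.png

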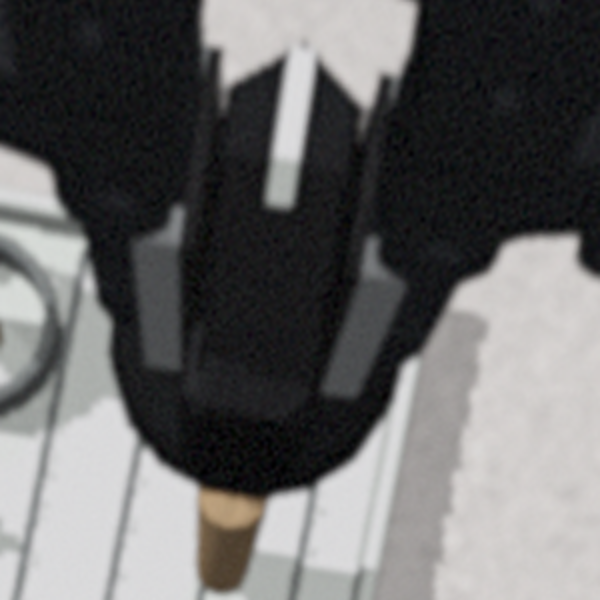

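The knob is held with its index line (280,208)→(303,48) at −8°, matching the fingers, and the freed wooden peg shows below at (225,540). I'll use the depth map to pin the knob's axis in the tool and the shaft's axis.

```bash
cat > pc.py <<'E'
from h import *
def cloud(n):
    c=np.load(n);z=c["z_map"].astype(float);v,u=np.mgrid[:384,:512]
    P=np.stack([u,v,np.ones_like(u)],-1)@np.linalg.inv(c["intrinsics"]).T*z[...,None]
    return P@c["extrinsics"][:3,:3].T+c["extrinsics"][:3,3],c["frame"],z>0
E
python3 - <<'E'
from pc import *
P,f,ok=cloud("w3.npz");m=ok&(np.hypot(P[...,0]-.483,P[...,1]+.2022)<.02)
print("shaft z pct",np.percentile(P[m][:,2],[1,50,90,99]))
t=P[m&(P[...,2]>.080)];print("shaft top x,y range",len(t),np.percentile(t,[1,50,99],axis=0).round(4).tolist(),t.mean(0))
for n,zu,tc in(("k2.npz",.1,(.492,.0902)),("k3.npz",.178,(.4911,.0912))):
    P,f,ok=cloud(n);r=np.hypot(P[...,0]-tc[0],P[...,1]-tc[1])
    m=ok&(r<.035)&(P[...,2]>zu-.006)&(f.max(2)<80)&(P[...,2]<zu+.036)
    h=np.histogram(P[m][:,2]-zu,bins=np.arange(-.006,.037,.002));print(n,h[0])
    a=np.radians(-9);d=P-np.r_[tc,zu];L=np.stack([d[...,0]*np.cos(a)+d[...,1]*np.sin(a),-d[...,0]*np.sin(a)+d[...,1]*np.cos(a),d[...,2]],-1)
    for nm,lo,hi in(("top",.027,.036),("skirt",.004,.014)):
        q=L[m&(L[...,2]>lo)&(L[...,2]<hi)&(abs(L[...,1])<(.012 if nm=="top" else .03))];print(nm,len(q),"x",np.percentile(q[:,0],[.5,2,50,98,99.5]).round(4),"y",np.percentile(q[:,1],[.5,2,50,98,99.5]).round(4),"z",np.median(q[:,2]).round(4))
    w=L[ok&(f.min(2)>120)&(r<.035)&(L[...,2]>.022)&(L[...,2]<.04)&(abs(L[...,1])<.004)&(L[...,0]>0)];print("line",len(w),np.percentile(w,[1,50,99],axis=0).round(4).tolist())
E
```

```text
shaft z pct [0.06137791 0.18002097 0.19120322 0.19404998]
shaft top x,y range 6807 [[0.4676, -0.2131, 0.0841], [0.4715, -0.1981, 0.1834], [0.4825, -0.1845, 0.1942]] [ 0.47179404 -0.19808174  0.1799968 ]
k2.npz [  0   0   0   0   0   0  14 260 471  12   8   6   9   6   4  13   8  18
 340 543   5]
top 911 x [-0.0217 -0.0213 -0.003   0.0219  0.0234] y [-0.0089 -0.0087 -0.0002  0.0086  0.0088] z 0.0322
skirt 757 x [-0.0218 -0.0216 -0.0013  0.0163  0.0175] y [-0.0208 -0.0199 -0.0006  0.0201  0.0211] z 0.0103
line 109 [[0.0058, -0.002, 0.0312], [0.0158, 0.0001, 0.0327], [0.0267, 0.0021, 0.0341]]
k3.npz [   0    0    0    0    3   33   70  226  562   63   35   45   56   72
   92   99  108  119  326 2358  223]
top 2828 x [-0.0214 -0.0211 -0.0043  0.0211  0.0227] y [-0.0108 -0.0091 -0.0008  0.0083  0.0106] z 0.033
skirt 954 x [-0.0221 -0.022  -0.0132 -0.0026 -0.0018] y [-0.0213 -0.0206 -0.0001  0.0195  0.0206] z 0.0106
line 272 [[0.0062, -0.0024, 0.0318], [0.0166, -0.0003, 0.0335], [0.0264, 0.0012, 0.0348]]
```

```bash
python3 - <<'E'
from pc import *
for n in("w2.npz","w3.npz"):
    P,f,ok=cloud(n);m=ok&(np.hypot(P[...,0]-.483,P[...,1]+.2022)<.013)&(P[...,2]>.0825)&(P[...,2]<.09)
    t=P[m];a=np.radians(-6);d=t-[.483,-.2022,0];x=d[:,0]*np.cos(a)+d[:,1]*np.sin(a);y=-d[:,0]*np.sin(a)+d[:,1]*np.cos(a)
    print(n,len(t),"x",np.percentile(x,[0,2,50,98,100]).round(4),"y",np.percentile(y,[0,2,50,98,100]).round(4),"z",np.percentile(t[:,2],[2,50,98]).round(4))
    for h in(y<-.002,abs(y)<.002,y>.002): print(" flat edge x",np.sort(x[h])[-6:].round(4))
E
python3 -c "
from cell import ctrl
from h import *
s=ctrl.state();T=R.from_rotvec(s['tcp_rot']).as_matrix();print(T.T@(np.array([.483,-.2022,.13])-s['tool_pos']))"
```

```text
w2.npz 113 x [-0.0061 -0.0059 -0.0017  0.0018  0.0022] y [-0.0056 -0.0053 -0.0003  0.0049  0.0052] z [0.0826 0.0851 0.0866]
 flat edge x [0.0009 0.0014 0.0014 0.0015 0.0018 0.0022]
 flat edge x [0.0005 0.0008 0.0009 0.001  0.0013 0.0013]
 flat edge x [0.0007 0.0011 0.0012 0.0017 0.0018 0.0018]
w3.npz 217 x [-0.0059 -0.0055 -0.0018  0.0018  0.0021] y [-0.0058 -0.0054 -0.      0.0052  0.0055] z [0.0827 0.0852 0.0865]
 flat edge x [0.0013 0.0014 0.0014 0.0017 0.0017 0.002 ]
 flat edge x [0.0009 0.0014 0.0017 0.0017 0.0017 0.002 ]
 flat edge x [0.0014 0.0014 0.0018 0.0018 0.0019 0.0021]
[-0.03779617 -0.29108809  0.06090777]
```

Depth agrees: shaft axis (0.4828, −0.2023), yaw −6°; the knob's axis is within 0.7 mm of the TCP. Carrying it over.

In the tool's units: -0.0485 m is -0.776, -0.0063 m is -0.1008, -0.052 rad / 6.2832 = -0.0083.

```bash
python3 -m crank '[[[-0.1008, -0.776, 0], [0, 0, 0], 0.01], [[-0.1008, -0.776, 0], [0, 0, 0], 0.01], [[-0.1008, -0.776, 0.08], [0, 0, 0], 0.01], [[-0.1008, -0.776, 0.16], [0, 0, 0], 0.01], [[-0.1008, -0.776, 0.16], [0, 0, 0], 0.01], [[-0.1008, -0.776, 0.24], [0, 0, -0.0083], 0.01], [[0, 0, 0], [0, 0, 0], 0.01], [[0, 0, 0], [0, 0, 0], 0.01]]'
cat > t.py <<'E'
from cell import ctrl
from h import *
s=ctrl.state();T=R.from_rotvec(s['tcp_rot']).as_matrix();print(s['tool_pos'].round(4),"yaw",np.degrees(np.arctan2(-T[1,0],-T[0,0])).round(2),"tilt",T[2].round(4),"j7",s["joint_positions"][6],"F",s["force"].round(1),s["ft_torque"].round(2));print('to go',(T.T@(np.array([.4824,-.2018,.100])-s['tool_pos'])).round(4))
E
python3 t.py
```

```text
time_s: 7.22
tool_pos: [0.4829, -0.2017, 0.1504]
tcp_rot: [-0.166, -3.135, -0.001]
force: [1.0, 0.2, -0.6]
grip_width: 0.0171
grasp_force: 49.3
[ 0.4829 -0.2017  0.1504] yaw -6.05 tilt [ 1.9e-03  7.0e-04 -1.0e+00] j7 1.9506741030897852 F [ 1.   0.2 -0.6] [ 0.01 -0.01 -0.04]
to go [ 0.0004 -0.0002  0.0504]
```

In the tool's units: 0.03 m is 0.48, 0.018 m is 0.288.

```bash
python3 -m crank '[[[0.0064, 0, 0.48], [0, 0, 0], 0.01], [[0, 0, 0.288], [0, 0, 0], 0.01], [[0, 0, 0], [0, 0, 0], 0.01], [[0, 0, 0], [0, 0, 0], 0.01]]'; python3 t.py; python3 -m crank '[[[0, 0, 0.064], [0, 0, 0], 0.01], [[0, 0, 0.048], [0, 0, 0], 0.01], [[0, 0, 0], [0, 0, 0], 0.01]]'; python3 t.py
```

```text
time_s: 7.72
tool_pos: [0.4835, -0.2012, 0.1038]
tcp_rot: [0.162, 3.137, 0.0]
force: [-1.1, -1.1, -0.6]
grip_width: 0.0166
grasp_force: 49.3
[ 0.4835 -0.2012  0.1038] yaw -5.92 tilt [-5.e-04  1.e-04 -1.e+00] j7 1.9773699078513445 F [-1.1 -1.1 -0.6] [ 0.01 -0.01  0.02]
to go [ 0.0011 -0.0007  0.0038]
time_s: 8.1
tool_pos: [0.483, -0.2021, 0.0963]
tcp_rot: [-0.165, -3.137, -0.0]
force: [-0.6, 0.5, -0.5]
grip_width: 0.0171
grasp_force: 49.3
[ 0.483  -0.2021  0.0963] yaw -6.01 tilt [ 0.  0. -1.] j7 1.9810372366481355 F [-0.6  0.5 -0.5] [-0.02 -0.06 -0.04]
to go [ 0.0006  0.0002 -0.0037]
```

In the tool's units: 0.002 m is 0.032, 0.0004 m is 0.0064.

```bash
python3 -m crank '[[[0.0064, 0, 0.032], [0, 0, 0], 0.01], [[0, 0, 0], [0, 0, 0], 0.01]]';python3 t.py; python3 -m crank '[[[0, 0, 0.032], [0, 0, 0], 0.01], [[0, 0, 0], [0, 0, 0], 0.01]]'; python3 t.py
```

```text
time_s: 8.35
tool_pos: [0.4826, -0.202, 0.0942]
tcp_rot: [-0.165, -3.137, -0.0]
force: [0.3, -0.4, -0.3]
grip_width: 0.0167
grasp_force: 49.3
[ 0.4826 -0.202   0.0942] yaw -6.01 tilt [ 1.e-04  1.e-04 -1.e+00] j7 1.9821831367900025 F [ 0.3 -0.4 -0.3] [ 0.07 -0.01 -0.03]
to go [ 0.0002  0.0002 -0.0058]
time_s: 8.6
tool_pos: [0.4826, -0.202, 0.0922]
tcp_rot: [-0.164, -3.137, -0.0]
force: [0.4, 0.4, -0.9]
grip_width: 0.0168
grasp_force: 49.3
[ 0.4826 -0.202   0.0922] yaw -6.0 tilt [ 1.e-04  1.e-04 -1.e+00] j7 1.9830830088152551 F [ 0.4  0.4 -0.9] [ 0.03  0.01 -0.05]
to go [ 0.0002  0.0002 -0.0078]
```

At about 5 mm past the shaft's top there is still no force, so it is sliding on. Continuing down.

In the tool's units: 0.003 m is 0.048.

```bash
python3 -m crank '[[[0, 0, 0.048], [0, 0, 0], 0.01], [[0, 0, 0.048], [0, 0, 0], 0.01], [[0, 0, 0.048], [0, 0, 0], 0.01], [[0, 0, 0], [0, 0, 0], 0.01]]';python3 t.py; python3 -m crank '[[[0, 0, 0.032], [0, 0, 0], 0.01], [[0, 0, 0], [0, 0, 0], 0.01]]';  python3 -m crank '[[[0, 0, 0.032], [0, 0, 0], 0.01], [[0, 0, 0], [0, 0, 0], 0.01]]';python3 t.py
```

```text
time_s: 9.1
tool_pos: [0.4825, -0.202, 0.083]
tcp_rot: [-0.165, -3.137, -0.0]
force: [-0.1, 0.5, -1.5]
grip_width: 0.0168
grasp_force: 49.3
[ 0.4825 -0.202   0.083 ] yaw -6.01 tilt [ 5.e-04  1.e-04 -1.e+00] j7 1.9869200235602489 F [-0.1  0.5 -1.5] [0.1  0.03 0.  ]
to go [ 0.0001  0.0002 -0.017 ]
time_s: 9.35
tool_pos: [0.4827, -0.202, 0.0814]
tcp_rot: [0.165, 3.137, 0.0]
force: [-0.2, 0.3, 2.3]
grip_width: 0.0169
grasp_force: 49.6
time_s: 9.6
tool_pos: [0.4827, -0.202, 0.0794]
tcp_rot: [0.164, 3.137, -0.0]
force: [-0.3, 1.9, 3.7]
grip_width: 0.0171
grasp_force: 49.8
[ 0.4827 -0.202   0.0794] yaw -6.0 tilt [-2.e-04  0.e+00 -1.e+00] j7 1.9885289113789841 F [-0.3  1.9  3.7] [0.25 0.06 0.01]
to go [ 0.0003  0.0002 -0.0206]
```

Careful with the scale: shifts go in shares of 62.5 mm and turns go in shares of 2 pi rad. That gives: 0.002 m is 0.032.

```bash
python3 -m crank '[[[0, 0, 0.032], [0, 0, 0], 0.01], [[0, 0, 0], [0, 0, 0], 0.01]]' 80; python3 -m crank '[[[0, 0, 0.032], [0, 0, 0], 0.01], [[0, 0, 0], [0, 0, 0], 0.01]]';  python3 -m crank '[[[0, 0, 0.032], [0, 0, 0], 0.01], [[0, 0, 0], [0, 0, 0], 0.01]]';python3 t.py
```

```text
time_s: 9.85
tool_pos: [0.4827, -0.2021, 0.0776]
tcp_rot: [0.165, 3.137, 0.0]
force: [-1.3, 1.5, 8.4]
grip_width: 0.0163
grasp_force: 84.0
time_s: 10.1
tool_pos: [0.4829, -0.2021, 0.077]
tcp_rot: [0.165, 3.136, 0.0]
force: [-4.7, 2.7, 30.5]
grip_width: 0.016
grasp_force: 86.9
time_s: 10.35
tool_pos: [0.483, -0.2022, 0.0764]
tcp_rot: [0.165, 3.134, 0.001]
force: [-8.7, 4.6, 52.7]
grip_width: 0.0161
grasp_force: 89.8
[ 0.483  -0.2022  0.0764] yaw -6.04 tilt [-2.9e-03  5.0e-04 -1.0e+00] j7 1.9908712928342147 F [-8.7  4.6 52.7] [ 1.14  1.96 -0.02]
to go [ 0.0006  0.0003 -0.0236]
```

The hard stop was reached at TCP z ≈ 0.077. I'll ease to a moderate push and check visually.

In the tool's units: -0.0025 m is -0.04.

```bash
python3 -m crank '[[[0, 0, -0.04], [0, 0, 0], 0.01], [[0, 0, 0], [0, 0, 0], 0.01], [[0, 0, 0], [0, 0, 0], 0.01]]';python3 t.py; python3 - <<'E'
from cell import eyes
import cv2,numpy as np
from h import *
a=eyes.read_camera("wrist");np.savez("w9.npz",**a);b=eyes.read_camera("side")
cv2.imwrite("pics/end.png",np.hstack([a["frame"][100:384,130:400],cv2.resize(b["frame"][120:220,180:330],(426,284),interpolation=cv2.INTER_CUBIC)]))
from pc import cloud
P,f,ok=cloud("w9.npz");d=P-[.4827,-.2021,.065];an=np.radians(-6);x=d[...,0]*np.cos(an)+d[...,1]*np.sin(an);y=-d[...,0]*np.sin(an)+d[...,1]*np.cos(an)
m=ok&(x<-.01)&(x>-.0225)&(abs(y)<.008)&(f.max(2)<90);print("bar top z",np.median(P[m&(d[...,2]>.026)&(d[...,2]<.042)][:,2]),"skirt",np.median(P[m&(d[...,2]>.004)&(d[...,2]<.016)][:,2]))
w=ok&(f.min(2)>110)&(abs(y)<.005)&(x>0)&(x<.03)&(d[...,2]>.02)&(d[...,2]<.045);p=np.c_[P[w][:,0],P[w][:,1]].astype(np.float32);l=cv2.fitLine(p,cv2.DIST_L2,0,.01,.01).ravel();print(len(p),"line yaw",np.degrees(np.arctan(l[1]/l[0])))
E
```

```text
time_s: 10.72
tool_pos: [0.4829, -0.2021, 0.0772]
tcp_rot: [0.165, 3.136, 0.0]
force: [-4.2, 3.1, 24.7]
grip_width: 0.016
grasp_force: 85.7
[ 0.4829 -0.2021  0.0772] yaw -6.01 tilt [-1.4e-03  2.0e-04 -1.0e+00] j7 1.9899489034150715 F [-4.2  3.1 24.7] [0.63 0.93 0.  ]
to go [ 0.0004  0.0003 -0.0228]
bar top z 0.09669238676517712 skirt 0.07430331342295132
276 line yaw -6.4383307
```

View pics/end.png

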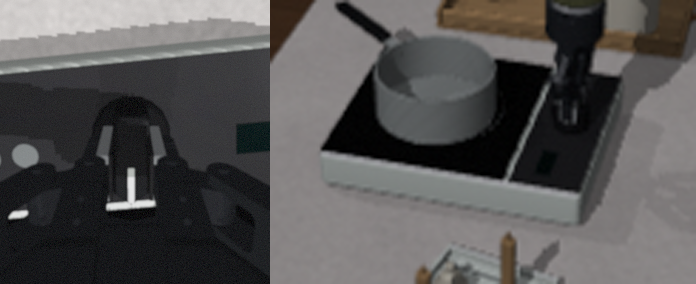

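The picture shows the knob seated on the shaft, index line at (131,185) in the left half. Its measured yaw is −6.4° against the shaft's −6°. The underside is at 0.0647 (home and pressed 4 mm is 0.065), with a steady 25 N push and the pan untouched. Handing in.

```bash
python3 -c "
from cell import ticket
print(ticket.finish_job())"
```

```text
the job is handed in; nothing more can be done
None
```

The knob is fully home on the D-shaft, flats matched to about half a degree, and was handed in while held pressed to the stop with about 25 N, 10.8 s into the run; the saucepan, cup and formula container were not touched.

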